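Tighten the die clamp screw with the T-handle hex key

ROBOT

A 6-joint arm with a two-finger parallel gripper is mounted at the origin on the work surface. World frame = base frame: x ahead of the robot, y to its left, z up, the work surface at z = 0. Lengths are in mm, angles in rad, forces in N, time in s.
With the tool pointing down it reaches from about 300 to 775 mm from the base axis. Payload 14.6 kg.
Tool frame: the origin (TCP) lies at the very end of the fingers, on their centre line; the grasp point (between the pads) lies 19 mm behind it (grip_point_offset is the distance from the TCP to the grasp point, in mm); z points along the fingers, y is the line along which they close (so a half turn about z gives the same grasp; the last joint's range is limited). The gripper opens to 94 mm and grips with 3 to 60 N. Pads are 16 mm wide; open, the fingers measure 119 mm over their backs; the gripper's body (75 mm by 177 mm) begins 78 mm behind the grasp point.
Start: joints at [1.133, 0.3, 1.521, -0, 1.321, -0.067], TCP at [199.295, 512.611, 182.646] pointing down, gripper open.
Joint ranges: [-3.03, 3.03], [-0.79, 2.21], [0.23, 2.52], [-1.04, 4.18], [0, 3.07], [-2.55, 2.55]. Speed limits (rad/s): [2.22, 2.22, 2.57, 3.14, 3.14, 3.14].

INTERFACE

Orientations are given as [roll, pitch, yaw] about the fixed x, y, z axes, in that order (R = Rz(yaw) Ry(pitch) Rx(roll)).
In Python, from cell import read_state, camera, camera_info, sign_off, grip_point_offset gives the robot as it stands.
- The arm moves only by the shell command python3 -m handwheel 'ROWS' [FORCE]. ROWS is text: rows parted by semicolons, each of 5 numbers parted by spaces: the shift along the world's x, y, z in units of 40 mm (1.0 is 40 mm), then the turn about the world's z in units of 5 degrees (1.0 is 5 degrees), then the closure, from 0 (fully open) to 1 (shut). In form: dx dy dz yaw gripper; .... A call has 1 to 12 rows; each row shifts and turns the commanded pose from where the row before left it; what a row does not reach is not made up. A row lasts 1/12 s, in which the tool goes at most 41.7 mm and 7.16 degrees, less where a joint would pass 70% of its speed; a pose out of reach is approached as far as the arm can. A call is refused whole if a number of a shift passes 1 or a number of a turn 1, either way. A call with a gripper value outside its range is refused whole. The fingers move at their own pace and stop on an object; FORCE is the grip in N (left out, the last holds). Time passes only in rows, so rows that do not move let the fingers close. It gives the time, the measured TCP pose, the force, the opening and the grip force at its end, in the units of the state.
- read_state(): the state, without advancing time (a new reading comes with each control period).
- camera(name): name is "side" or "top"; returns (picture, depth): 400x640x3 uint8, red, green, blue; 400x640 float32, mm along the optical axis (not along the pixel's ray), 0 where there is no reading.
- camera_info(name): a dict with "intrinsics" (3x3 intrinsics, pixels), "world_from_camera" (4x4, takes a point from camera to world coordinates). Camera axes: x right, y down, z forward; pixel columns grow to the right and rows downward; lengths in mm; the calibration is good to about 2 mm. A picture is of the moment at which its call begins. camera_info takes no time and is no camera call.
- sign_off(): hands the job in; it is judged then, once.
The state is a dict: "clock": time; "joints": joint angles; "qd": joint speeds; "effort": joint torques, N m; "eef_pos": TCP position; "eef_rot": TCP orientation; "wrist_force": force on the tool from outside, world axes, zero at the start; "moment": the same for the moment, N m; "finger_gap": finger opening in mm; "finger_force": force on a finger pad.
Only numpy, scipy, OpenCV 4.12 (cv2) and the standard library are available. Lean on these libraries where they do the work, as an engineer would, in place of code of your own. Each camera call takes 0.05 s, during which the arm holds its last target. There are 200 camera calls.

TASK

Take the orange T-handle hex key off its wooden rack, push it fully home in the big socket-head screw on the green die bed, and only then turn the screw clockwise (seen from above) until it stops, so that the die is clamped. Draw the key out and hang it back on the rack's two rails by its bar, without dropping it, and leave the other things on the bench where they are.

Things in the scene. Friction and masses are not known exactly. Their poses are not given: they have to be found in the camera images.
- key_grip (a point): Middle of the bar, half-way up, of the orange T-handle hex key (0.4 kg). Bar: box 84 mm long (x axis) x 16 mm wide (y, grip across it) x 18 mm high (z, up as it hangs). The straight steel shaft goes down from the middle of the bar; its tip is 114 mm below this point. At the start the key hangs on the rack, its bar across both rails.
- key_tip (a point): Centre of the end face of the same key's shaft; axes as key_grip. The shaft is a hexagon 22 mm across flats, with flats facing its x axis and every 60 degrees from it; the lowest 6 mm taper to 16 mm as a lead-in.
- screw_mouth (a point): Centre of the mouth of the upright dark screw's hexagonal socket, 87 mm above the bench. Head 40 mm across, 26 mm high. Oiled socket 23.6 mm across flats, 20 mm deep, flat floor. z up; x points to the yellow mark on the head, at the middle of a flat. The key enters with its x axis at a multiple of 60 degrees to this one, with about 0.14 rad play either way.
- screw (a joint): Turn of the screw in rad, growing clockwise seen from above. It starts loose between 0 and 0.25 and meets a hard stop at 1.2 (tight; the yellow mark then meets a white line on the clamp strap). It turns stiffly, about 0.2 N m, stays where it is left and does not sink as it turns.
- rack: Fixed wooden rack; origin at the centre of its underside. Two level rails, 250 mm long, run along its y axis, each 14 mm wide, centred at x = -31 and +31 mm (48 mm free between); tops 120 mm above the bench. Two keys hang about 100 mm apart, either on either side, shafts down between the rails, bars resting across both; they lift off straight up. Base board 8 mm thick.
- spare_grip (a point): Middle of the bar of the other, blue-handled T-handle hex key on the rack (same bar, thinner 9 mm shaft: too small for this screw). A bystander.
- bed: Fixed green cast die bed, 220 mm (x) x 130 mm (y) x 30 mm high, origin at the centre of its underside. On it lie a heel block and a brass die under a steel clamp strap (165 mm along x, 62 mm wide, top at 61 mm height). The screw's axis is at x = -10 mm, y = 0.
- awl_mid (a point): Middle of a black-handled awl, 160 mm long, 35 mm thick, lying on the bench. A bystander.
- jar_mid (a point): Middle of an amber jar, 64 mm across and 75 mm high. A bystander.
- mallet_mid (a point): Middle of the white head (60 mm across, 100 mm long) of a mallet lying on the bench. A bystander.
- burnisher_mid (a point): Middle of a wooden burnishing bar, 150 x 28 x 28 mm, lying on the bench. A bystander.
- ring0_center (a point): Centre of a copper ring, 36 mm across, 4 mm thick, lying on the die bed. A bystander.
- ring1_center (a point): Centre of a second such copper ring on the die bed. A bystander.

How it is judged:
By the outcome, as a careful person would: the job done as asked, in the order asked, and still so for the second after the job is handed in, with the robot touching nothing.
It also fails if it takes over 58 s, if anything falls off the work surface, if the arm or the gripper's body presses on something with over 40 N, if the wrist force passes 120 N, or if a joint passes its speed limit or range.

## Working session

There is one attempt and no reset: what is moved stays moved. The work goes in short steps, Python scripts to look and compute and a shell command to move; the robot and the scene stay as the last step left them, time stands still between calls to the robot, and variables do not carry over. Pictures are saved under pics/ and viewed, at most 10 in all, crops included, and the job is handed in when it is done.

```bash
mkdir -p pics; cat > h.py <<'E'
import numpy as np,cv2
from cell import *
def cloud(n):
    p,d=camera(n); i=camera_info(n); K=np.array(i["intrinsics"]);T=np.array(i["world_from_camera"])
    v,u=np.mgrid[0:400,0:640]
    c=np.stack([(u-K[0,2])/K[0,0]*d,(v-K[1,2])/K[1,1]*d,d],-1)
    return p,d,c@T[:3,:3].T+T[:3,3]
def ray(n,u,v,z):
    i=camera_info(n); K=np.array(i["intrinsics"]);T=np.array(i["world_from_camera"])
    r=T[:3,:3]@np.linalg.inv(K)@[u,v,1]; o=T[:3,3]
    return o+r*(z-o[2])/r[2]
E
python3 - <<'E'
from h import *
for n in("top","side"):
    p,d,c=cloud(n); cv2.imwrite(f"pics/{n}0.png",p[...,::-1]); np.savez(f"{n}0.npz",p=p,c=c,d=d)
    print(camera_info(n)["world_from_camera"])
print(read_state())
E
```

```text
[[-2.21668899e-02 -9.96716283e-01  7.78799087e-02  5.11600934e+02]
 [-9.99605470e-01  2.34402616e-02  1.54744150e-02  5.38084324e+01]
 [-1.72491268e-02 -7.75061632e-02 -9.96842647e-01  1.01596565e+03]
 [ 0.00000000e+00  0.00000000e+00  0.00000000e+00  1.00000000e+00]]
[[ 7.51353168e-01 -4.97073608e-01  4.34034843e-01  2.41147287e+02]
 [-6.59900020e-01 -5.66576018e-01  4.93481083e-01 -3.42939291e+02]
 [ 6.17310976e-04 -6.57198177e-01 -7.53717570e-01  6.97933740e+02]
 [ 0.00000000e+00  0.00000000e+00  0.00000000e+00  1.00000000e+00]]
{'clock': 0.1, 'joints': array([ 1.13335963e+00,  3.00379107e-01,  1.52151381e+00,  3.98416478e-07,
        1.32066398e+00, -6.65764959e-02]), 'qd': array([-0.0016035 ,  0.00012089, -0.00091735, -0.00037699, -0.00158111,
       -0.00046768]), 'effort': array([-6.89089684e-04, -5.32652414e+01, -3.53281224e+01,  7.08326837e-02,
        2.35768704e-02, -3.00318686e-05]), 'eef_pos': array([199.21581771, 512.3894709 , 182.16524962]), 'eef_rot': array([-3.14063057e+00, -6.45334627e-05,  2.77073233e+00]), 'wrist_force': array([ 0.39187086,  0.04348457, -0.59570503]), 'moment': array([0.00860521, 0.01207586, 0.01633453]), 'finger_force': 0.0, 'finger_gap': 93.84032477635766}
```

View pics/top0.png

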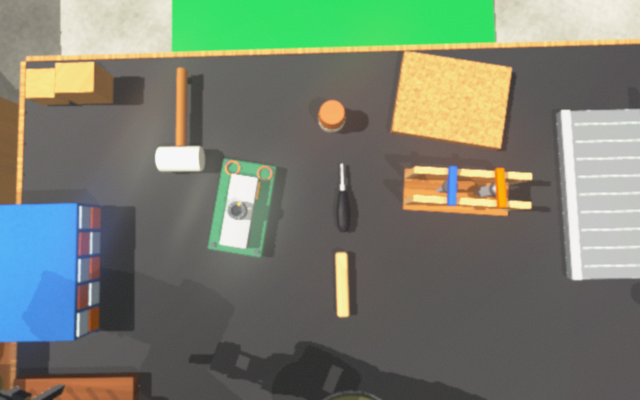

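View pics/side0.png

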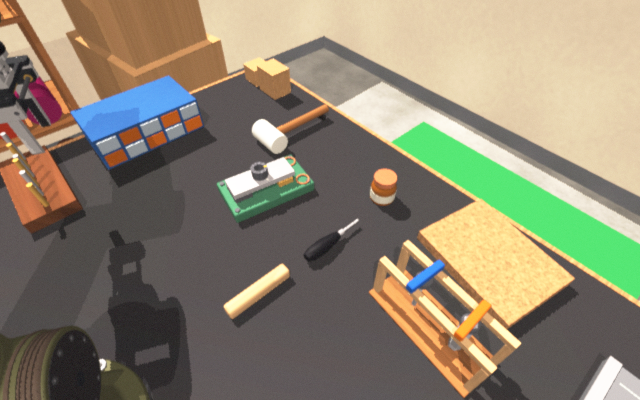

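The top view shows the orange key bar at about (502,188), the blue one at (452,186) and the screw at (237,210). In the side view the orange bar is at (473,319) and the screw at (260,171).

```bash
python3 - <<'E'
from h import *
def rect(n,m,z,name):
    cs,_=cv2.findContours(m.astype(np.uint8),0,2); c=max(cs,key=cv2.contourArea)[:,0]
    w=np.array([ray(n,u,v,z)[:2] for u,v in c],np.float32); r=cv2.minAreaRect(w); print(n,name,r, np.degrees(0) )
    return r
for n in("top","side"):
    f=np.load(n+"0.npz");p,c=f["p"],f["c"]; h=cv2.cvtColor(p,cv2.COLOR_RGB2HSV); x,y,z=c[...,0],c[...,1],c[...,2]
    o=(z>128)&(z<150)&(h[...,1]>180)&(h[...,0]<22)&(y<-150)&(x<700)&(x>300)
    b=(z>125)&(z<150)&(h[...,1]>150)&(h[...,0]>95)&(h[...,0]<125)&(y<-50)
    for k,m in(("orange",o),("blue",b)):
        print(n,k,m.sum(),c[m].mean(0),np.median(z[m]))
        if m.sum()>20: rect(n,m,138 ,k)
    s=(z>78)&(z<95)&(y>50)&(y<350)&(x>380)&(x<620)
    print("screw",s.sum(),c[s].mean(0)); 
    if s.sum()>10: rect(n,s,87,"screw")
    g=(h[...,0]>60)&(h[...,0]<90)&(h[...,1]>90)&(z<45)&(z>15)&(y>50)&(y<350)&(x>300)&(x<620)
    rect(n,g,30,"bed")
    ye=s&(h[...,0]>18)&(h[...,0]<38)&(h[...,1]>90); print("yellow",ye.sum(),c[ye].mean(0) if ye.any() else 0)
    st=(z>55)&(z<68)&(y>50)&(y<350)&(x>380)&(x<620); rect(n,st,61,"strap")
    ra=(z>115)&(z<126)&(y<-20)&(y>-400)&(x>350)&(x<600); rect(n,ra,120,"rail1")
ims=[]
for n,(u,v) in(("top",(240,208)),("side",(262,178))):
    p=np.load(n+"0.npz")["p"][v-30:v+30,u-40:u+40]; ims.append(cv2.resize(p,(400,300),interpolation=cv2.INTER_CUBIC))
p=np.load("top0.npz")["p"][150:230,395:540]; 
cv2.imwrite("pics/c1.png",np.vstack([np.hstack(ims),cv2.resize(p,(800,300))])[...,::-1])
E
```

```text
top orange 309 [ 589.58190747 -320.22405996  136.19123934] 136.67884708338408
top orange ((588.5846557617188, -319.31231689453125), (82.30790710449219, 19.392942428588867), 0.1629268229007721) 0.0
top blue 251 [ 595.68491967 -218.29845339  136.55015386] 136.82602158881286
top blue ((596.1207885742188, -217.88427734375), (13.969809532165527, 80.65544891357422), 84.80145263671875) 0.0
screw 195 [557.19653793 247.28475858  85.43603202]
top screw ((557.21826171875, 246.72555541992188), (41.2789192199707, 40.698333740234375), 10.98480224609375) 0.0
top bed ((542.575439453125, 296.6886901855469), (54.28252410888672, 154.1510467529297), 89.87300872802734) 0.0
yellow 8 [570.89712916 241.75075364  86.86879552]
top strap ((550.1787719726562, 247.63697814941406), (62.47985076904297, 150.71234130859375), 79.6286392211914) 0.0
top rail1 ((561.1729125976562, -274.11016845703125), (86.89126586914062, 14.421545028686523), 85.04341125488281) 0.0
side orange 473 [ 583.79393951 -321.1718901   137.67027381] 137.9040257515236
side orange ((584.252197265625, -321.10845947265625), (87.05136108398438, 15.376465797424316), 0.536151111125946) 0.0
side blue 406 [ 590.21553994 -220.613339    137.25881744] 137.72050963721904
side blue ((591.1988525390625, -220.7101287841797), (17.24904441833496, 86.78759765625), 86.1348876953125) 0.0
screw 171 [553.85208163 246.46862901  85.24266008]
side screw ((553.1134643554688, 245.10659790039062), (48.989295959472656, 40.655067443847656), 66.8775634765625) 0.0
side bed ((541.672119140625, 242.49713134765625), (139.1480712890625, 178.7315673828125), 79.36808013916016) 0.0
yellow 6 [570.21547707 243.88437863  87.66732751]
side strap ((548.57958984375, 245.8126983642578), (67.59150695800781, 154.08468627929688), 79.66938018798828) 0.0
side rail1 ((555.4387817382812, -302.58935546875), (169.6302032470703, 17.45062255859375), 84.93657684326172) 0.0
```

View pics/c1.png

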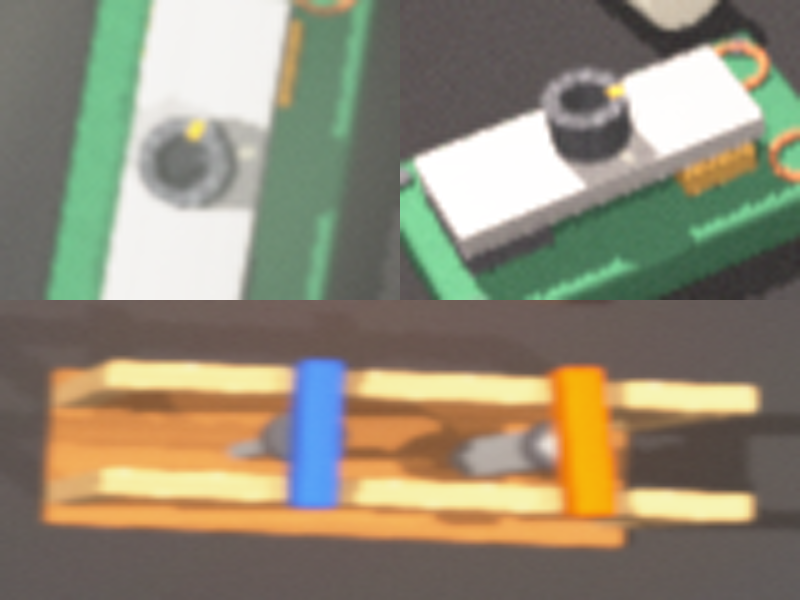

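Crop: the yellow mark on the screw head points roughly along +x (about -17° yaw), and the orange key hangs clear, 100 mm from the blue one. I move over the key now.

```bash
A='0.4 -0.865 0.03 0.18 0.3'; python3 -m handwheel '0.4 -0.865 0.03 0.18 0;0.4 -0.865 0.03 0.18 0;0.4 -0.865 0.03 0.18 0;0.4 -0.865 0.03 0.18 0;0.4 -0.865 0.03 0.18 0;0.4 -0.865 0.03 0.18 0;0.4 -0.865 0.03 0.18 0;0.4 -0.865 0.03 0.18 0;0.4 -0.865 0.03 0.18 0;0.4 -0.865 0.03 0.18 0;0.4 -0.865 0.03 0.18 0;0.4 -0.865 0.03 0.18 0' 40
python3 -m handwheel '0.4 -0.865 0 0.18 0;0.4 -0.865 0 0.18 0;0.4 -0.865 0 0.18 0;0.4 -0.865 0 0.18 0;0.4 -0.865 0 0.18 0;0.4 -0.865 0 0.18 0;0.4 -0.865 0 0.18 0;0.4 -0.865 0 0.18 0;0.4 -0.865 0 0.18 0;0.4 -0.865 0 0.18 0;0.4 -0.865 0 0.18 0;0.4 -0.865 0 0.18 0'
python3 -m handwheel '0 0 0 0 0;0 0 0 0 0'
```

```text
clock: 1.1
eef_pos: [391.5, 95.5, 197.2]
eef_rot: [3.142, 0.0, 2.96]
wrist_force: [1.7, 1.4, -1.0]
finger_gap: 93.5
finger_force: 0.0
clock: 2.1
eef_pos: [583.6, -319.5, 196.5]
eef_rot: [3.141, -0.001, -3.135]
wrist_force: [0.1, 0.4, 1.1]
finger_gap: 94.0
finger_force: 0.0
clock: 2.27
eef_pos: [583.0, -319.0, 195.0]
eef_rot: [3.14, -0.002, -3.137]
wrist_force: [-0.9, 0.5, -0.1]
finger_gap: 93.8
finger_force: 0.0
```

```bash
python3 - <<'E'
from h import *
# mark direction from saved images: yellow and head ring, with rays on z=87
for n in("top","side"):
    f=np.load(n+"0.npz");p,c=f["p"].astype(int),f["c"]; z=c[...,2]
    s=(z>72)&(z<95)&(c[...,1]>50)&(c[...,1]<350)&(c[...,0]>380)&(c[...,0]<620)
    s=cv2.dilate(s.astype(np.uint8),np.ones((3,3)))>0
    w=np.clip(np.minimum(p[...,0],p[...,1])-p[...,2]-30,0,None)*s
    v,u=np.mgrid[0:400,0:640]; m=ray(n,(u*w).sum()/w.sum(),(v*w).sum()/w.sum(),87)
    print(n,(w>0).sum(),m,(u*w).sum()/w.sum(),(v*w).sum()/w.sum())
    for ctr in((557.2,247),(553.5,246),): print(np.degrees(np.arctan2(m[1]-ctr[1],m[0]-ctr[0])),np.hypot(m[1]-ctr[1],m[0]-ctr[0]))
    # socket: dark pixels inside head
    g=p.sum(2); sm=(z>60)&s&(g<170); 
    print("dark",sm.sum(),)
E
```

```text
top 14 [570.78244662 241.60873605  87.        ] 238.6769230769231 203.54615384615386
-21.649552467852455 14.613301579599533
-14.256482896218927 17.831605651422592
dark 0
side 9 [570.64372807 243.87677115  87.        ] 264.6754966887417 165.78807947019868
-13.078875043324311 13.801752895200288
-7.060058739876549 17.27470732130358
dark 0
```

```bash
python3 -m handwheel '0.07 -0.03 -0.3 0 0;0 0 -0.3 0 0;0 0 -0.3 0 0;0 0 -0.3 0 0;0 0 -0.3 0 0;0 0 -0.3 0 0;0 0 -0.2 0 0;0 0 -0.1 0 0;0 0 0 0 0.4;0 0 0 0 0.7;0 0 0 0 1;0 0 0 0 1' 55
python3 -m handwheel '0 0 0 0 1;0 0 0 0 1;0 0 0 0 1;0 0 0 0 1;0 0 0 0 1;0 0 0 0 1'
```

```text
clock: 3.27
eef_pos: [586.4, -319.2, 113.8]
eef_rot: [-3.141, 0.001, -3.135]
wrist_force: [0.5, -1.1, 0.3]
finger_gap: 70.6
finger_force: 0.0
clock: 3.77
eef_pos: [586.1, -319.0, 113.1]
eef_rot: [-3.142, 0.0, -3.135]
wrist_force: [0.2, -0.1, 0.7]
finger_gap: 30.8
finger_force: 0.0
```

```bash
python3 -m handwheel '0 0 -0.07 0 1;0 0 0 0 1;0 0 0 0 1;0 0 0 0 1;0 0 0 0 1;0 0 0 0 1;0 0 0 0 1;0 0 0 0 1'
```

```text
clock: 4.43
eef_pos: [586.0, -318.8, 109.9]
eef_rot: [3.141, -0.001, -3.135]
wrist_force: [0.4, 0.1, -4.2]
finger_gap: 14.9
finger_force: 55.0
```

```bash
python3 -m handwheel '0 0 0.2 0 1;0 0 0.4 0 1;0 0 0.4 0 1;0 0 0.4 0 1;0 0 0.4 0 1;0 0 0.4 0 1;0 0 0.4 0 1;0 0 0.4 0 1;0 0 0.4 0 1;0 0 0.4 0 1;0 0 0.2 0 1;0 0 0 0 1'
python3 - <<'E'
from h import *
s=read_state(); print(s["eef_pos"],s["finger_gap"],s["wrist_force"])
for n in("top","side"):
    p,d,c=cloud(n); cv2.imwrite(f"pics/{n}1.png",p[...,::-1]); h=cv2.cvtColor(p,cv2.COLOR_RGB2HSV); z=c[...,2]
    m=(h[...,1]>180)&(h[...,0]<22)&(np.abs(c[...,0]-586)<70)&(np.abs(c[...,1]+319)<60)&(z>200)
    print(n,m.sum(),c[m].mean(0),c[m].min(0),c[m].max(0))
E
```

```text
clock: 5.43
eef_pos: [586.5, -319.1, 272.5]
eef_rot: [-3.14, 0.003, -3.135]
wrist_force: [0.1, 0.2, -5.2]
finger_gap: 15.1
finger_force: 55.0
[ 586.46963918 -319.1449958   272.52650295] 15.137972765631584 [ 0.09767348  0.24703702 -5.19823124]
top 93 [ 554.55694538 -317.3104539   296.84615199] [ 547.85502601 -326.64489183  283.99138484] [ 561.45592935 -311.16233044  302.72555233]
side 602 [ 582.34570195 -319.28132475  298.26354029] [ 545.8707828  -326.77352021  284.99142022] [ 628.44682405 -310.93688428  349.48709349]
```

View pics/side1.png

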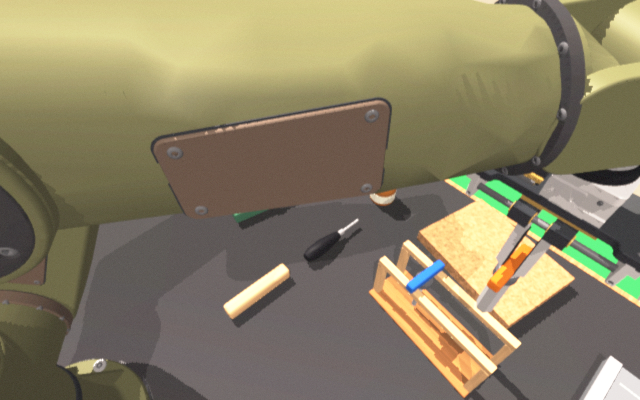

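The orange key hangs straight in the fingers (bar around (512,262)) and has left the rack. Next I carry it over the screw.

```bash
python3 -m handwheel '-0.05 0.4 0 -0.18 1;-0.05 0.8 0 -0.18 1;-0.05 0.9 0 -0.18 1;-0.05 0.9 0 -0.18 1;-0.05 0.9 0 -0.18 1;-0.05 0.9 0 -0.18 1;-0.05 0.9 0 -0.18 1;-0.05 0.9 0 -0.18 1;-0.05 0.9 0 -0.18 1;-0.05 0.9 0 -0.18 1;-0.05 0.9 0 -0.18 1;-0.05 0.9 0 -0.18 1'
python3 -m handwheel '-0.05 0.9 0 -0.18 1;-0.05 0.9 0 -0.18 1;-0.05 0.9 -0.1 -0.18 1;-0.05 0.9 -0.2 -0.18 1;0 0.4 -0.3 0 1;0 0 -0.4 0 1;0 0 -0.4 0 1;0 0 -0.3 0 1;0 0 -0.2 0 1;0 0 0 0 1;0 0 0 0 1'
python3 - <<'E'
from h import *
s=read_state(); print(s["eef_pos"],s["eef_rot"]); e=s["eef_pos"]
ims=[]
for n in("top","side"):
    p,d,c=cloud(n); np.savez(n+"2.npz",p=p,c=c,d=d); h=cv2.cvtColor(p,cv2.COLOR_RGB2HSV); z=c[...,2]
    m=(h[...,1]>180)&(h[...,0]<22)&(np.abs(c[...,0]-e[0])<60)&(np.abs(c[...,1]-e[1])<60)&(z>e[2])&(z<e[2]+35)
    print(n,m.sum(),c[m].mean(0),c[m].min(0),c[m].max(0))
    u,v=(240,208) if n=="top" else (262,160)
    ims.append(cv2.resize(p[v-40:v+40,u-40:u+40],(400,400),interpolation=cv2.INTER_CUBIC))
cv2.imwrite("pics/c2.png",np.hstack(ims)[...,::-1])
E
```

```text
clock: 6.53
eef_pos: [561.3, 90.7, 269.1]
eef_rot: [-3.141, -0.002, 2.958]
wrist_force: [0.3, 0.2, -5.0]
finger_gap: 14.7
finger_force: 55.0
clock: 7.45
eef_pos: [554.2, 248.7, 194.3]
eef_rot: [-3.141, -0.0, 2.896]
wrist_force: [0.8, -0.5, -4.5]
finger_gap: 15.3
finger_force: 55.0
[554.19704506 248.6524313  194.27753686] [-3.14142065e+00 -2.65509355e-04  2.89591299e+00]
top 5 [595.41671589 240.96435249 220.98359355] [594.56781884 238.60657176 220.39690226] [596.62262905 242.64676451 221.9437873 ]
side 247 [551.4926388  244.13298723 218.98873787] [513.95199328 229.84766212 209.1915311 ] [594.53654124 262.10453498 225.79381832]
```

View pics/c2.png

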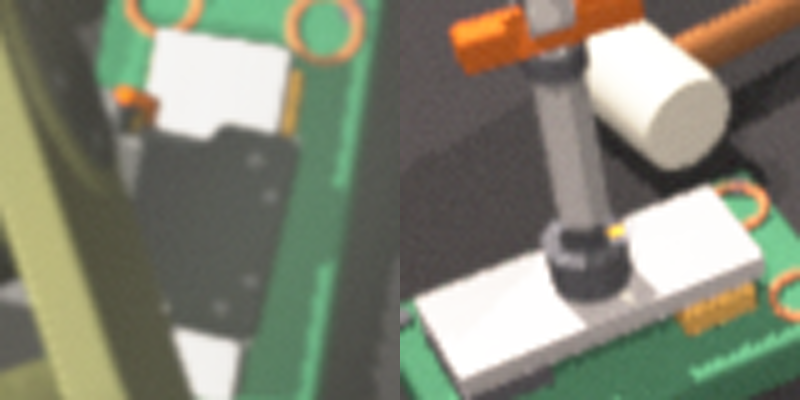

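```bash
cat > fit.py <<'E'
from h import *
import sys
def fit(c,p,e):
    L=np.array([.751,-.66]);V=np.array([.66,.751]); xy=c[...,:2]-e[:2]; s=xy@L; t=xy@V; z=c[...,2]
    for name,a,b,r in(("shaft",108,130,11.7),("shaft",130,150,11.7),("head",64,86,20)):
        m=(z>a)&(z<b)&(np.abs(s)<27)&(np.abs(t)<30)
        mids=[];ts=[];wd=[]
        for v in np.unique(np.nonzero(m)[0]):
            q=np.nonzero(m[v])[0]
            if len(q)<6: continue
            lo,hi=s[v,q].min(),s[v,q].max(); mids.append((lo+hi)/2); wd.append(hi-lo)
            k=q[np.abs(s[v,q]-mids[-1])<3]; ts.append(np.median(t[v,k]))
        mids,ts,wd=map(np.array,(mids,ts,wd)); 
        S,T=np.median(mids),np.median(ts)+r
        print(name,len(mids),"width",np.round(wd,0),"t",np.round(ts,1),"rel tcp",S*L+T*V)
f=np.load("side2.npz"); fit(f["c"],f["p"],read_state()["eef_pos"])
E
python3 fit.py
python3 - <<'E'
from h import *
# mouth ellipse of head top in the empty side picture: rim points at z~87
for n in("top","side"):
    f=np.load(n+"0.npz"); c=f["c"]; m=(c[...,2]>83)&(c[...,2]<90)&(np.hypot(c[...,0]-555,c[...,1]-246)<30)
    cs,_=cv2.findContours(cv2.morphologyEx(m.astype(np.uint8),cv2.MORPH_CLOSE,np.ones((5,5))),0,2); k=max(cs,key=cv2.contourArea)[:,0]
    w=np.array([ray(n,u,v,87)[:2] for u,v in k],np.float32); print(n,cv2.fitEllipse(w),cv2.minEnclosingCircle(w))
E
```

```text
shaft 7 width [20. 21. 24. 24. 18. 19. 14.] t [-11.8 -10.8 -11.7 -11.1 -12.  -12.3 -12.6] rel tcp [ 2.58714677 -2.42096444]
shaft 7 width [23. 20. 20. 22. 21. 16. 11.] t [ -9.8 -12.5 -11.5 -12.5 -11.2 -11.7 -11.3] rel tcp [ 2.74455949 -2.08947937]
head 12 width [32. 21. 36. 31. 29. 40. 35. 36. 36. 29. 30. 20.] t [ 12.8  12.9  11.9  12.8 -13.3   nan -20.  -20.5 -20.4 -21.2 -20.4 -20.7] rel tcp [nan nan]
top ((556.956298828125, 247.10340881347656), (39.48960876464844, 40.82621383666992), 153.70352172851562) ((556.9996337890625, 247.11976623535156), 21.17605209350586)
side ((554.0573120117188, 246.4404754638672), (40.26825714111328, 44.50767135620117), 151.6522979736328) ((554.017822265625, 246.72470092773438), 22.927547454833984)
  return _methods._mean(a, axis=axis, dtype=dtype,
  ret = ret.dtype.type(ret / rcount)
```

```bash
python3 - <<'E'
from h import *
f=lambda d:np.degrees(np.arctan2(d[1],d[0]))
a=ray("top",249.6,208.6,61)[:2]; b=ray("side",267.6,179,61)[:2]
print(a,f(a-[557,247.1]),b,f(b-[555.4,248]))
E
python3 -m handwheel '-0.025 0.01 -0.1 -0.2 1;0 0 -0.1 0 1;0 0 -0.1 0 1;0 0 -0.05 0 1;0 0 -0.05 0 1;0 0 -0.05 0 1;0 0 0 0 1'
python3 - <<'E'
from h import *
p,d,c=cloud("side"); u,v=262,165
cv2.imwrite("pics/c3.png",cv2.resize(p[v-30:v+30,u-40:u+40],(800,600),interpolation=cv2.INTER_CUBIC)[...,::-1])
E
```

```text
[560.25478724 221.84389209] -82.65669249815078 [562.16227542 224.71252009] -73.80763029355974
clock: 8.13
eef_pos: [553.1, 249.6, 176.0]
eef_rot: [3.141, -0.0, 2.879]
wrist_force: [1.5, 1.0, -4.8]
finger_gap: 14.8
finger_force: 55.0
```

View pics/c3.png

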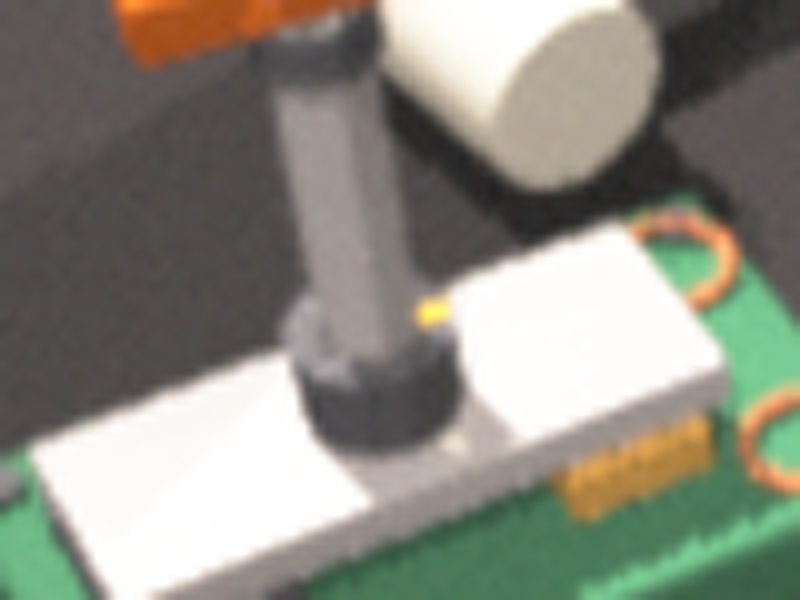

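The key tip has just entered the socket mouth (around (375,350) in the crop), nearly centred. I keep lowering it gently.

```bash
python3 -m handwheel '0 0 -0.05 -0.2 1;0 0 -0.05 -0.2 1;0 0 -0.05 0 1;0 0 0 0 1'; python3 -m handwheel '0 0 -0.05 0 1;0 0 -0.05 0 1;0 0 0 0 1'; python3 -c "
from cell import *;s=read_state();print(s['moment'])"
```

```text
clock: 8.52
eef_pos: [553.0, 249.5, 169.7]
eef_rot: [-3.141, -0.0, 2.844]
wrist_force: [0.6, 2.3, -5.2]
finger_gap: 15.1
finger_force: 55.0
clock: 8.77
eef_pos: [553.0, 249.4, 165.7]
eef_rot: [-3.141, -0.0, 2.844]
wrist_force: [1.2, 1.8, -5.1]
finger_gap: 14.9
finger_force: 55.0
[ 0.70332282 -0.27143128  0.00885654]
```

```bash
python3 -m handwheel '0 0 -0.05 0 1;0 0 -0.04 0 1;0 0 0 0 1;0 0 0 0 1'; python3 -m handwheel '0 0 -0.02 0 1;0 0 0 0 1'; python3 -m handwheel '0 0 -0.02 0 1;0 0 0 0 1'
```

```text
clock: 9.1
eef_pos: [553.0, 249.4, 162.4]
eef_rot: [-3.141, -0.0, 2.844]
wrist_force: [1.3, 2.4, -5.2]
finger_gap: 14.8
finger_force: 55.0
clock: 9.27
eef_pos: [553.1, 249.4, 161.8]
eef_rot: [3.142, 0.0, 2.844]
wrist_force: [0.4, 2.4, -4.6]
finger_gap: 14.8
finger_force: 55.0
clock: 9.43
eef_pos: [553.4, 249.5, 161.7]
eef_rot: [3.141, 0.001, 2.844]
wrist_force: [0.4, 2.5, 0.8]
finger_gap: 14.7
finger_force: 55.0
```

```bash
python3 -m handwheel '0 0 -0.02 0 1;0 0 0 0 1;0 0 0 0 1'; python3 -m handwheel '0 0 -0.02 0 1;0 0 0 0 1;0 0 0 0 1'
```

```text
clock: 9.68
eef_pos: [553.7, 249.6, 161.6]
eef_rot: [3.14, 0.002, 2.844]
wrist_force: [0.8, 1.6, 7.5]
finger_gap: 14.9
finger_force: 55.0
clock: 9.93
eef_pos: [554.0, 249.7, 161.6]
eef_rot: [3.139, 0.003, 2.844]
wrist_force: [0.5, 1.7, 10.5]
finger_gap: 15.2
finger_force: 55.0
```

```bash
python3 -m handwheel '0 0 0 -0.4 1;0 0 0 -0.5 1;0 0 0 -0.5 1;0 0 0 -0.5 1;0 0 0 -0.5 1;0 0 0 -0.5 1;0 0 0 -0.5 1;0 0 0 -0.5 1;0 0 0 -0.5 1;0 0 0 -0.5 1;0 0 0 0 1'; python3 -c "
from cell import *;s=read_state();print(s['moment'],s['joints'])"
```

```text
clock: 10.85
eef_pos: [554.2, 249.9, 161.6]
eef_rot: [3.138, 0.002, 2.414]
wrist_force: [0.1, 2.9, 11.1]
finger_gap: 14.9
finger_force: 55.1
[ 0.67172903 -0.36325732  0.15706725] [ 3.63371006e-01  4.42670842e-01  1.37612818e+00 -5.71713391e-05
  1.31836571e+00 -4.79782238e-01]
```

```bash
python3 -m handwheel '0 0 0 -0.5 1;0 0 0 -0.5 1;0 0 0 -0.5 1;0 0 0 -0.5 1;0 0 0 -0.5 1;0 0 0 -0.5 1;0 0 0 -0.5 1;0 0 0 -0.5 1;0 0 0 -0.5 1;0 0 0 -0.5 1;0 0 0 0 1'; python3 -c "
from cell import *;s=read_state();print(s['moment'])"; python3 -m handwheel '0 0 0 -0.4 1;0 0 0 -0.4 1;0 0 0 -0.2 1;0 0 0 0 1'; python3 -c "
from cell import *;s=read_state();print(s['moment'])"
```

```text
clock: 11.77
eef_pos: [554.4, 249.9, 161.6]
eef_rot: [3.137, 0.0, 1.978]
wrist_force: [2.6, 2.3, 8.9]
finger_gap: 14.9
finger_force: 55.1
[ 0.6120695  -0.76137014  0.16925418]
clock: 12.1
eef_pos: [554.5, 249.8, 161.6]
eef_rot: [3.136, 0.0, 1.892]
wrist_force: [2.3, 2.3, 9.7]
finger_gap: 14.9
finger_force: 55.1
[ 0.62359682 -0.84861638  0.22217926]
```

```bash
for i in 1; do python3 -m handwheel '0 0 0 -0.4 1;0 0 0 -0.4 1;0 0 0 0 1;0 0 0 0 1' >/dev/null; python3 -c "
from cell import *;s=read_state();print(s['moment'],s['eef_rot'][2],s['wrist_force'])"; done; python3 -m handwheel '0 0 0 -0.4 1;0 0 0 -0.4 1;0 0 0 0 1;0 0 0 0 1'; python3 -c "
from cell import *;s=read_state();print(s['moment'],s['eef_rot'][2])"; python3 -m handwheel '0 0 0 -0.4 1;0 0 0 -0.4 1;0 0 0 0 1;0 0 0 0 1'; python3 -c "
from cell import *;s=read_state();print(s['moment'],s['eef_rot'][2])"
```

```text
[ 0.58043839 -0.89031873  0.15391531] 1.8230594800590167 [3.5445197  1.73688498 9.80421564]
clock: 12.77
eef_pos: [554.5, 249.8, 161.6]
eef_rot: [3.136, -0.0, 1.753]
wrist_force: [2.8, 3.1, 8.5]
finger_gap: 14.7
finger_force: 55.1
[ 0.50421429 -0.89516153  0.1573417 ] 1.7533022907878069
clock: 13.1
eef_pos: [554.6, 249.7, 161.6]
eef_rot: [3.136, -0.001, 1.683]
wrist_force: [3.2, 2.7, 9.0]
finger_gap: 14.8
finger_force: 55.1
[ 0.48040833 -0.92242013  0.18603929] 1.6834006480970074
```

```bash
python3 -m handwheel '0 0 0 -0.4 1;0 0 0 -0.2 1;0 0 0 0 1;0 0 0 0 1'; python3 -c "
from cell import *;s=read_state();print(s['moment'],s['eef_rot'][2])"; python3 -m handwheel '0 0 0 -0.4 1;0 0 0 -0.2 1;0 0 0 0 1;0 0 0 0 1'|grep rot; python3 -c "
from cell import *;s=read_state();print(s['moment'],s['eef_rot'][2])";
```

```text
clock: 13.43
eef_pos: [554.6, 249.7, 161.6]
eef_rot: [3.136, -0.001, 1.631]
wrist_force: [4.0, 2.2, 9.7]
finger_gap: 15.3
finger_force: 55.1
[ 0.43061092 -1.07059212  0.15682928] 1.6311957263580887
eef_rot: [3.136, -0.001, 1.579]
[ 0.42151084 -1.04072312  0.16150824] 1.5787878347668063
```

```bash
python3 - <<'E'
from h import *
p,d,c=cloud("side"); u,v=262,165
cv2.imwrite("pics/c4.png",cv2.resize(p[v-30:v+30,u-40:u+40],(800,600),interpolation=cv2.INTER_CUBIC)[...,::-1])
E
```

```text
(no output)
```

View pics/c4.png

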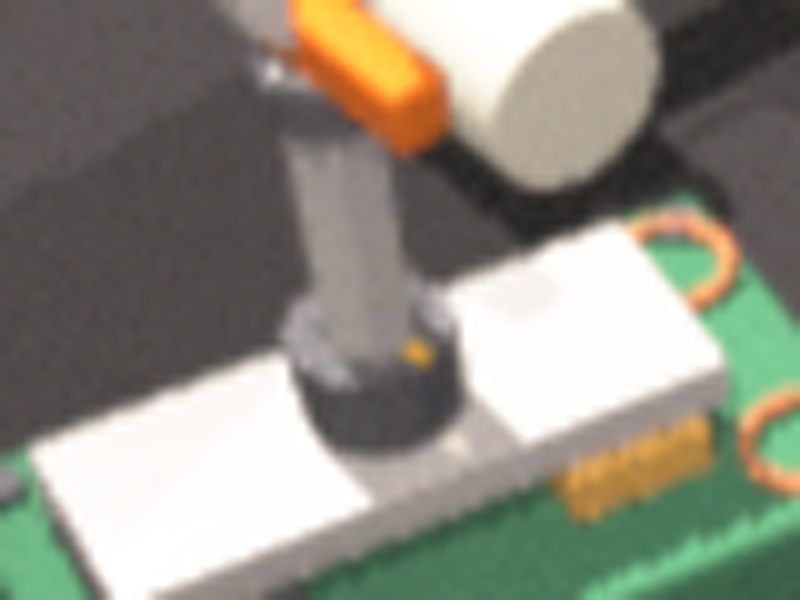

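The mark has moved clockwise from (432,312) to (418,352) but is not yet at the white line, (455,445), so I keep turning.

```bash
python3 - <<'E'
from h import *
m=ray("side",263.8,170.2,87)[:2]; d=m-[555.4,248]; print(m,np.degrees(np.arctan2(d[1],d[0])))
E
python3 -m handwheel '0 0 0 -0.4 1;0 0 0 -0.4 1;0 0 0 0 1;0 0 0 0 1'|grep rot; python3 -c "
from cell import *;s=read_state();print(s['moment'],s['eef_rot'][2])"; python3 -m handwheel '0 0 0 -0.4 1;0 0 0 -0.4 1;0 0 0 0 1;0 0 0 0 1'|grep rot; python3 -c "
from cell import *;s=read_state();print(s['moment'],s['eef_rot'][2])";
```

```text
[559.87269038 232.3919713 ] -74.00963322129813
eef_rot: [3.137, -0.001, 1.509]
[ 0.31527995 -0.99921276  0.344423  ] 1.509070845350002
eef_rot: [3.137, -0.002, 1.44]
[ 0.15605459 -0.94004219  0.61862427] 1.4396111280403578
```

```bash
python3 -m handwheel '0 0 0 -0.4 1;0 0 0 -0.4 1;0 0 0 0 1;0 0 0 0 1'; python3 -c "
from cell import *;s=read_state();print(s['moment'],s['eef_rot'][2])"
```

```text
clock: 14.82
eef_pos: [554.5, 249.5, 161.6]
eef_rot: [3.137, -0.002, 1.37]
wrist_force: [3.2, 0.8, 9.8]
finger_gap: 14.7
finger_force: 57.1
[-0.01440096 -0.83426603  0.83618977] 1.3700916084560029
```

Hard stop met: torque is 0.84 N·m and still rising. I unwind the twist within the play and draw the key out.

```bash
python3 -m handwheel '0 0 0 0.5 1;0 0 0 0.5 1;0 0 0 0.5 1;0 0 0 0.5 1;0 0 0 0.4 1;0 0 0 0 1;0 0 0 0 1'; python3 -c "
from cell import *;s=read_state();print(s['moment'],s['eef_rot'][2])"
```

```text
clock: 15.4
eef_pos: [554.6, 249.6, 161.6]
eef_rot: [3.137, -0.001, 1.579]
wrist_force: [2.7, 1.1, 9.4]
finger_gap: 14.9
finger_force: 55.1
[ 0.32541214 -1.02615822  0.02297351] 1.5788798899306826
```

```bash
python3 -m handwheel '0 0 0.1 0.2 1;0 0 0.1 0.2 1;0 0 0.1 0 1;0 0 0.1 0 1;0 0 0.1 0 1;0 0 0.2 0 1;0 0 0.3 0 1;0 0 0.4 0 1;0 0 0.4 0 1;0 0 0.4 0 1;0 0 0.4 0 1;0 0 0.3 0 1'
python3 - <<'E'
from h import *
s=read_state(); e=s["eef_pos"]; print(s["moment"],s["wrist_force"])
p,d,c=cloud("side"); u,v=262,150; h=cv2.cvtColor(p,cv2.COLOR_RGB2HSV); z=c[...,2]
m=(h[...,1]>150)&(h[...,0]<22)&(np.hypot(c[...,0]-e[0],c[...,1]-e[1])<60)&(z>e[2]+22)&(z<e[2]+32)
q=c[m][:,:2].astype(np.float32); print(m.sum(),cv2.minAreaRect(q))
cv2.imwrite("pics/c5.png",cv2.resize(p[v-60:v+45,u-70:u+70],(800,600),interpolation=cv2.INTER_CUBIC)[...,::-1])
E
```

```text
clock: 16.4
eef_pos: [553.0, 249.4, 278.2]
eef_rot: [3.14, -0.001, 1.614]
wrist_force: [-0.6, 0.2, -4.4]
finger_gap: 14.8
finger_force: 55.0
[-0.03732761  0.02303897 -0.05766353] [-0.55322166  0.2182316  -4.3624236 ]
153 ((552.7201538085938, 243.86187744140625), (16.87252426147461, 82.10050964355469), 1.82184636592865)
```

View pics/c5.png

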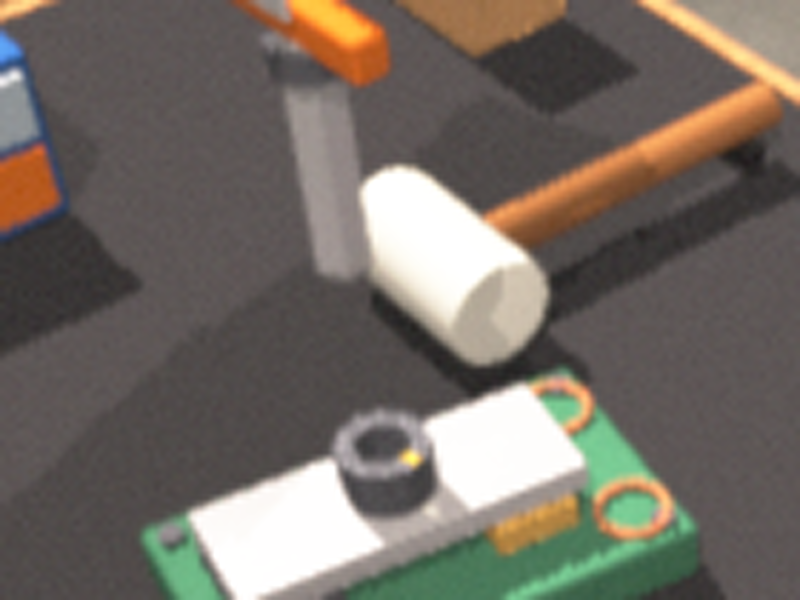

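The key is out and still square in the grip. The yellow mark at (410,457) now faces the white line at (432,512). Back to the rack.

```bash
python3 -m handwheel '0.046 -0.5 0 0.92 1;0.046 -0.8 0 0.92 1;0.046 -0.8 0 0.92 1;0.046 -0.8 0 0.92 1;0.046 -0.8 0 0.92 1;0.046 -0.8 0 0.92 1;0.046 -0.8 0 0.92 1;0.046 -0.8 0 0.92 1;0.046 -0.8 0 0.92 1;0.046 -0.8 0 0.92 1;0.046 -0.8 0 0.92 1;0.046 -0.8 0 0.92 1'
python3 -m handwheel '0.046 -0.8 0 0.92 1;0.046 -0.8 0 0.92 1;0.046 -0.8 0 0.92 1;0.046 -0.8 0 0.92 1;0.046 -0.8 0 0.92 1;0.046 -0.8 0 0.92 1;0 -0.1 0 0 1;0 0 0 0 1;0 0 0 0 1'
```

```text
clock: 17.45
eef_pos: [574.8, -124.1, 275.9]
eef_rot: [-3.142, 0.0, 2.581]
wrist_force: [1.4, 0.6, -5.2]
finger_gap: 14.5
finger_force: 55.0
clock: 18.2
eef_pos: [586.1, -318.1, 275.4]
eef_rot: [3.141, -0.0, 3.058]
wrist_force: [-0.3, 0.1, -5.5]
finger_gap: 14.9
finger_force: 55.0
```

```bash
python3 -m handwheel '0 0 -0.2 0 1;0 0 -0.4 0 1;0 0 -0.4 0 1;0 0 -0.4 0 1;0 0 -0.4 0 1;0 0 -0.4 0 1;0 0 -0.4 0 1;0 0 -0.4 0 1;0 0 -0.4 0 1;0 0 -0.3 0 1;0 0 -0.1 0 1;0 0 0 0 1'; python3 -m handwheel '0 0 -0.1 0 1;0 0 -0.05 0 1;0 0 0 0 1'
```

```text
clock: 19.2
eef_pos: [586.0, -317.7, 122.6]
eef_rot: [3.141, -0.001, 3.059]
wrist_force: [0.2, -0.4, -5.7]
finger_gap: 14.9
finger_force: 55.0
clock: 19.45
eef_pos: [586.3, -318.5, 117.6]
eef_rot: [-3.141, 0.0, 3.059]
wrist_force: [-0.7, -0.2, -5.4]
finger_gap: 15.2
finger_force: 55.0
```

```bash
python3 -m handwheel '0 0 -0.1 0 1;0 0 -0.05 0 1;0 0 0 0 1'; python3 -m handwheel '0 0 -0.04 0 1;0 0 0 0 1'; python3 -m handwheel '0 0 -0.02 0 1;0 0 0 0 1'
```

```text
clock: 19.7
eef_pos: [586.0, -318.5, 110.9]
eef_rot: [3.141, -0.001, 3.059]
wrist_force: [0.4, 0.4, -5.2]
finger_gap: 15.1
finger_force: 55.0
clock: 19.87
eef_pos: [586.3, -318.7, 109.9]
eef_rot: [-3.141, 0.0, 3.059]
wrist_force: [-0.8, -0.3, -4.9]
finger_gap: 14.8
finger_force: 55.0
clock: 20.03
eef_pos: [586.3, -318.7, 109.9]
eef_rot: [-3.141, 0.001, 3.059]
wrist_force: [-3.4, 1.5, 3.2]
finger_gap: 15.1
finger_force: 55.0
```

The bar rests on both rails. I open the gripper slowly and lift off.

```bash
python3 -m handwheel '0 0 0 0 0.8;0 0 0 0 0.7;0 0 0 0 0.6;0 0 0 0 0.5;0 0 0 0 0.5;0 0 0 0 0.5;0 0 0 0 0.5;0 0 0 0 0.5'; python3 -m handwheel '0 0 0.1 0 0.5;0 0 0.2 0 0.5;0 0 0.4 0 0.5;0 0 0.4 0 0.5;0 0 0.5 0 0.5;0 0 0.6 0 0.5;0 0 0.6 0 0.5;0 0 0.5 0 0.5;0 0 0.3 0 0.5;0 0 0 0 0.5;0 0 0 0 0.5'
python3 - <<'E'
from h import *
p,d,c=cloud("side"); cv2.imwrite("pics/side9.png",p[...,::-1]); h=cv2.cvtColor(p,cv2.COLOR_RGB2HSV); z=c[...,2]
m=(z>128)&(z<150)&(h[...,1]>180)&(h[...,0]<22)&(c[...,1]<-200)&(c[...,1]>-400); print(m.sum(),np.median(z[m]),cv2.minAreaRect(c[m][:,:2].astype(np.float32)))
E
```

```text
clock: 20.7
eef_pos: [586.2, -318.5, 109.0]
eef_rot: [3.142, 0.0, 3.059]
wrist_force: [0.4, 0.3, 0.1]
finger_gap: 47.1
finger_force: 0.0
clock: 21.62
eef_pos: [586.3, -318.6, 253.5]
eef_rot: [-3.141, 0.001, 3.059]
wrist_force: [0.6, 0.2, -0.6]
finger_gap: 47.0
finger_force: 0.0
120 137.1487572715581 ((586.2308959960938, -319.4143981933594), (15.071475982666016, 80.23373413085938), 86.31029510498047)
```

View pics/side9.png

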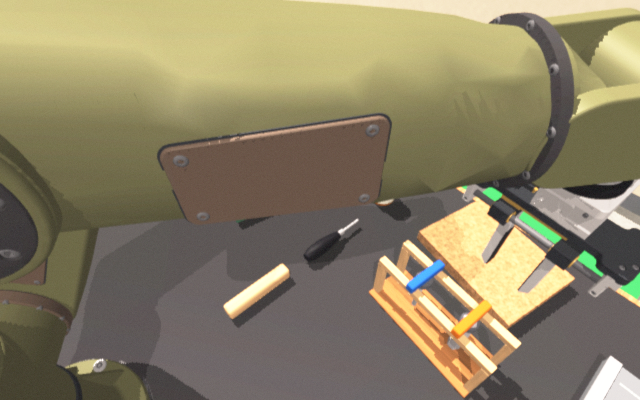

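The orange key hangs level across both rails at (473,317), with its top at about 137 mm. The gripper is clear and the other visible things have not moved.

```bash
python3 -c "
from cell import *;print(sign_off())"
```

```text
the job is handed in; nothing more can be done
None
```

The screw is turned clockwise to its hard stop, with the torque rising to 0.84 N·m and the mark at the white line. The orange key hangs level on both rack rails, nothing else was seen out of place, and the job was handed in at about 22 s; no verdict came back.

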